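Lean the mixer's control board on the inspection rest

ROBOT

A 7-joint arm with a two-finger parallel gripper is mounted at the origin on the work surface. World frame = base frame: x ahead of the robot, y to its left, z up, the work surface at z = 0. Lengths are in m, angles in rad, forces in N, time in s.
With the tool pointing down it reaches from about 0.35 to 0.9 m from the base axis. Payload 19.9 kg.
Tool frame: the origin (TCP) lies on the centre line of the jaws, within the pads' length; the fingertips stand ahead of it and the grasp point (between the pads) lies 8 mm behind it (r.finger_overhang is the z of the fingertips in the tool frame, in m); z points along the fingers, y is the direction in which the jaws open and shut (so a half turn about z gives the same grasp; the last joint's range is limited). The gripper opens to 85 mm and grips with 20 to 120 N. Pads are 22 mm wide; open, the fingers measure 114 mm over their backs; the gripper's body (76 mm by 85 mm) begins 54 mm behind the grasp point. The pads swing forward as they close: fully open they stand 13 mm farther back than shut.
Start: joints at [1.071, 0.417, -0.01, 1.614, 0.005, 1.111, -0.053], TCP at [0.276, -0.561, 0.219] pointing down, gripper open.
Joint ranges: [-2.81, 2.81], [-0.39, 2.02], [-1.27, 1.25], [0.06, 2.57], [-1.19, 4.33], [0.19, 2], [-2.82, 2.82]. Speed limits (rad/s): [1.89, 1.89, 2.39, 2.39, 3.01, 3.01, 3.01].

INTERFACE

Orientations are given as a rotation vector (axis times angle).
In Python, from bench import r gives the robot as it stands.
- The arm moves only by the shell command python3 -m creep 'ROWS' [FORCE]. ROWS is a JSON object of lists of equal length, an entry for each row: "dr": the turn, a rotation vector about the tool's x, y, z in rad, a list of three; "linear": the shift along the tool's x, y, z in mm, a list of three; "jaw": the finger opening in mm, from 0 to 85.4. In form: {"dr": [[wx, wy, wz], ...], "linear": [[tx, ty, tz], ...], "jaw": [jaw, ...]}. A call has 1 to 12 rows; each row is the pose to reach, as a shift and turn from the pose measured when the call began, along the tool's axes at that moment; what a row does not reach only later rows make up. A row lasts 1/8 s, in which the tool goes at most 62.5 mm and 10.7 degrees, less where a joint would pass 70% of its speed; a pose out of reach is approached as far as the arm can. A call with a gripper value outside its range is refused whole. The fingers move at their own pace and stop on an object; FORCE is the grip in N (left out, the last holds). Time passes only in rows, so rows that repeat a pose let the fingers close. It gives the time, the measured TCP pose, the force and the opening at its end, in the units of the state.
- r.get_state(): the state, without advancing time (a new reading comes with each control period).
- r.camera(name): name is "scene" or "top"; returns (picture, depth): 420x560x3 uint8, red, green, blue; 420x560 float32, m along the optical axis (not along the pixel's ray), 0 where there is no reading.
- r.camera_params(name): a dict with "fov_y" (degrees; the focal length in pixels is half the picture's height over the tangent of half this angle, whatever the lens; pixels are square), "cx", "cy" (the principal point, pixels), "eye" and "attitude" of the camera in the world. Camera axes: x right, y down, z forward; pixel columns grow to the right and rows downward; lengths in m; the calibration is good to about 2 mm. A picture is of the moment at which its call begins. camera_params takes no time and is no camera call.
- r.finish_job(): hands the job in, once; it reports no verdict.
The state is a dict: "time_s": time; "q": joint angles; "joint_vel": joint speeds; "tau": joint torques, N m; "tool_pos": TCP position; "orientation": TCP orientation; "contact_force": force on the tool from outside, world axes, zero at the start; "moment": the same for the moment, N m; "finger_gap": opening from 0.0 (shut) to 1.0 (fully open).
Only numpy, scipy, OpenCV 4.12 (cv2) and the standard library are available. Lean on these libraries where they do the work, as an engineer would, in place of code of your own. Each camera call takes 0.05 s, during which the arm holds its last target.

TASK

Take the green control board out of the wooden rack and set it gently on the blue inspection rest, standing on the rest's black ledge near the middle of its width and leaning back flat against the slope, right way up, square to the rest and with its chips facing outward, away from the slope. Do not let it drop, let go of it, and leave the white vent cover and the aluminium back plate standing in the rack.

Things in the scene. Friction and masses are not known exactly. Their poses are not given: they have to be found in the camera images.
- board_mid (a point): Centre of the green control board: stiff slab 130 mm tall, 70 wide, 10 thick, 0.11 to 0.23 kg. x: normal of the chip side (chips rise up to 6 mm, only 31 to 88 mm above the lower edge; the other face and the upper 42 mm of both are bare, grip there), y: along its width, z: to its upper edge, 65 mm from here. Starts upright in a slot of the rack, chip side away from the robot.
- cover_mid (a point): Centre of the white plastic vent cover with grey slits, same size and axes as the board, upright in another slot of the rack. To be left alone. The rack: fixed, light wood, 56 x 286 x 30 mm, three slots end to end in one row along the plates' y, 91 mm apart, so that neighbouring plates stand edge to edge with 21 mm between them.
- backplate_mid (a point): Centre of the bare aluminium back plate with dark round spots, same size and axes as the board, upright in the remaining slot. To be left alone. Each plate stands on its slot's floor, 8 mm above the bench; the slot is 22 mm deep with 1 mm play on each face and lets go of the plate straight upward.
- rest_seat (a point): Mid-width of the corner, 30 mm above the bench, where the fixed rest's blue sloped backstop meets its black ledge. z: up the slope, 25 deg from upright, top nearer the robot; x: out from the slope, away from the robot; y: width. Backstop: plane x=0, 90 mm wide, 75 long, 8 thick. Ledge: plane z=0, 100 wide, 24 deep, no lip. The leaning board ends 55 mm past the backstop; its centre at x=5, z=65 mm.
Not all that is in view belongs to the job. There is more than one size of the part that bears board_mid; the job needs the middle-sized.

How it is judged:
On the way:
1. the board is lifted clear of the rack (height (world z) of board_mid above 0.115 m), for 0.1 s.
At the end, for the whole second after the job is handed in: Green board released and at rest: on the ledge and against the slope within 10 mm, at its angle within 10 deg, within 20 mm of mid-width, square within 12 deg, right way up, chips outward; white cover and aluminium plate still in the rack, moved under 25 mm, upright within 15 deg (x of board_mid in the frame of rest_seat between -0.005 and 0.015 m and y of board_mid in the frame of rest_seat between -0.02 and 0.02 m and z of board_mid in the frame of rest_seat between 0.055 and 0.075 m and angle between the z axis of board_mid and the z axis of rest_seat, either way round below 0.175 rad and angle between the y axis of board_mid and the y axis of rest_seat, either way round below 0.21 rad and angle between board_mid's own z axis and vertical below 0.8 rad and angle between board_mid's own x axis and vertical below 1.5 rad and linear speed of board below 0.02 m/s and distance of each of cover_mid, backplate_mid from where it was at the start of the episode below 0.025 m and angle between each of cover_mid, backplate_mid's own z axis and vertical below 0.26 rad); the robot touches nothing.
It fails at once if the board is dropped: it moves faster than 0.5 m/s with no finger touching it (linear speed of board above 0.5 m/s and contact force between the fingers and board below 0.05 N).
It fails at once if the white cover or the aluminium plate is pulled from its slot or knocked over (distance of any of cover_mid, backplate_mid from where it was at the start of the episode above 0.03 m).
It also fails if it takes over 38 s, if anything falls off the work surface, if the arm or the gripper's body presses on something with over 40 N, if the wrist force passes 120 N, or if a joint passes its speed limit or range.

## Working session

There is one attempt and no reset: what is moved stays moved. The work goes in short steps, Python scripts to look and compute and a shell command to move; the robot and the scene stay as the last step left them, time stands still between calls to the robot, and variables do not carry over. Pictures are saved under pics/ and viewed, and the job is handed in when it is done.

```bash
mkdir -p pics; ls; python3 - <<'E'
from bench import r
import cv2,numpy as np
print(r.get_state()); print(r.finger_overhang)
for n in ("scene","top"):
    p,d=r.camera(n); print(n,r.camera_params(n))
    cv2.imwrite(f"pics/{n}0.png",p[:,:,::-1]); np.savez(f"{n}0.npz",p=p,d=d)
E
```

```text
pics
{'time_s': 0.0, 'q': array([ 1.07148674,  0.41794925, -0.01030724,  1.61422331,  0.00470059,
        1.11068779, -0.05297377]), 'joint_vel': array([-0.00063022, -0.00052493,  0.00133154,  0.00136525,  0.00015098,
       -0.00116063,  0.00026839]), 'tau': array([-2.32980761e-03, -8.64439702e+01,  6.77011963e-01, -4.34886646e+01,
        1.88629178e-02,  7.51300540e-03, -2.26209818e-05]), 'tool_pos': array([ 0.27606132, -0.56029977,  0.21885504]), 'orientation': array([-3.05847543e+00, -7.12651908e-01,  5.81873052e-04]), 'contact_force': array([0.00148778, 0.76435359, 0.33943137]), 'moment': array([-0.01347718, -0.00614253,  0.04647152]), 'finger_gap': 1.004117865378174}
0.011
scene {'fov_y': 42.607810664832364, 'cx': 271.19583357496, 'cy': 213.28325851919126, 'eye': array([ 1.4380398 , -0.32671409,  0.86871093]), 'attitude': array([-1.90096721, -1.3264565 ,  0.63642174])}
top {'fov_y': 55.90832766597318, 'cx': 277.3309399297314, 'cy': 210.8639837120808, 'eye': array([0.36924456, 0.04333135, 0.84045008]), 'attitude': array([-2.14306235,  2.04403853, -0.23725912])}
```

View pics/scene0.png

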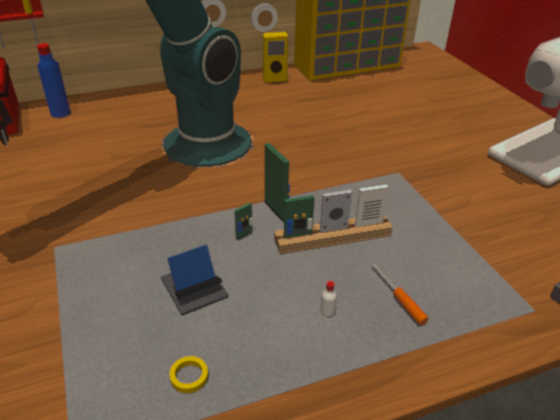

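View pics/top0.png

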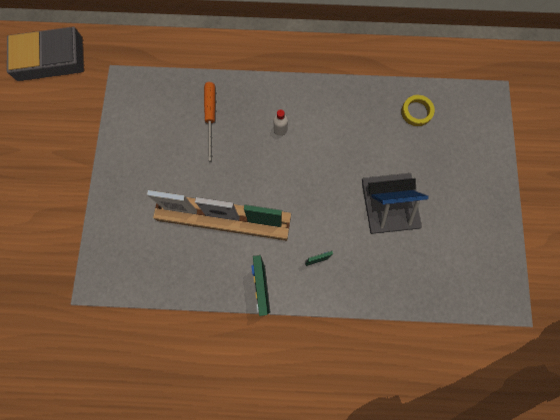

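```bash
cat > h.py <<'E'
import numpy as np,cv2
from scipy.spatial.transform import Rotation as R
from bench import r
def cam(n):
    c=r.camera_params(n); f=210/np.tan(np.radians(c['fov_y'])/2); return f,c['cx'],c['cy'],np.array(c['eye']),R.from_rotvec(c['attitude']).as_matrix()
def cloud(n,d):
    f,cx,cy,e,A=cam(n); v,u=np.mgrid[:420,:560]
    return np.stack([(u-cx)/f*d,(v-cy)/f*d,d],-1)@A.T+e
def proj(n,P):
    f,cx,cy,e,A=cam(n); p=(np.asarray(P)-e)@A; return np.stack([cx+f*p[...,0]/p[...,2],cy+f*p[...,1]/p[...,2]],-1)
E
python3 - <<'E'
from h import *
for n,(a,b,c,d_) in {"scene":(220,130,420,260),"top":(130,170,330,330)}.items():
    z=np.load(n+"0.npz"); p=z['p'][b:d_,a:c]; cv2.imwrite(f"pics/{n}_crop.png",cv2.resize(p,None,fx=3.8,fy=3.6,interpolation=cv2.INTER_CUBIC)[:,:,::-1])
    P=cloud(n,z['d']); hsv=cv2.cvtColor(z['p'],cv2.COLOR_RGB2HSV)
    for nm,lo,hi in [("green",(60,90,25),(95,255,255)),("blue",(100,100,40),(125,255,255)),("wood",(8,90,130),(22,255,255))]:
        m=cv2.inRange(hsv,lo,hi); k,l,s,ce=cv2.connectedComponentsWithStats(m)
        for i in range(1,k):
            if s[i,4]>40:
                q=P[(l==i)&(z['d']>0)]
                if len(q) and .1<np.median(q[:,0])<.9 and abs(np.median(q[:,1]))<.6: print(n,nm,s[i],np.percentile(q,[2,50,98],axis=0).round(3).tolist())
    print(P[300,150 if n=='top' else 120])
E
```

```text
scene green [266 144  21  19  71] [[0.359, 0.065, 0.179], [0.403, 0.075, 0.182], [0.445, 0.084, 0.184]]
scene green [284 196  29   7  67] [[0.449, 0.048, 0.074], [0.539, 0.08, 0.138], [0.547, 0.108, 0.141]]
scene blue [286 219   7  16  92] [[0.538, 0.05, 0.043], [0.544, 0.057, 0.066], [0.548, 0.063, 0.086]]
scene blue [237 222   5  11  42] [[0.469, -0.051, 0.024], [0.476, -0.046, 0.041], [0.479, -0.04, 0.054]]
scene blue [ 168  246   47   45 1368] [[0.58, -0.233, 0.031], [0.599, -0.192, 0.065], [0.618, -0.15, 0.098]]
scene wood [    0    41   560   379 60633] [[-0.322, -0.342, -0.004], [0.313, 0.454, 0.0], [1.012, 1.09, 0.004]]
scene wood [278 222 114  24 688] [[0.544, 0.033, 0.026], [0.564, 0.169, 0.03], [0.586, 0.306, 0.033]]
scene wood [313 224   7   6  41] [[0.508, 0.125, 0.022], [0.526, 0.137, 0.029], [0.537, 0.147, 0.032]]
scene wood [274 229  10   7  50] [[0.476, 0.032, 0.003], [0.515, 0.041, 0.03], [0.527, 0.054, 0.034]]
scene wood [   0  262   68  158 9376] [[0.413, -0.588, -0.004], [0.644, -0.532, -0.0], [0.809, -0.477, 0.003]]
scene wood [394 287  34  35 416] [[0.764, 0.21
[... 4249 characters left out ...]
249, -0.111, -0.0], [0.254, -0.01, 0.002]]
top wood [419 367  55   8 165] [[0.253, -0.346, -0.004], [0.259, -0.307, -0.0], [0.262, -0.247, 0.003]]
top wood [218 372  67   6 213] [[0.228, 0.032, -0.004], [0.233, 0.097, -0.001], [0.237, 0.152, 0.002]]
top wood [  0 382 131   7 276] [[0.191, 0.339, -0.004], [0.195, 0.46, -0.001], [0.198, 0.581, 0.002]]
top wood [ 187  386  185   22 1575] [[0.181, -0.127, -0.003], [0.194, 0.03, -0.001], [0.211, 0.184, 0.002]]
top wood [169 401  33   4  52] [[0.173, 0.188, -0.004], [0.175, 0.215, -0.001], [0.177, 0.246, 0.002]]
top wood [265 410  86   3 143] [[0.167, -0.102, -0.003], [0.171, -0.029, -0.0], [0.175, 0.054, 0.003]]
[0.36673763 0.30943926 0.00042232]
```

View pics/scene_crop.png

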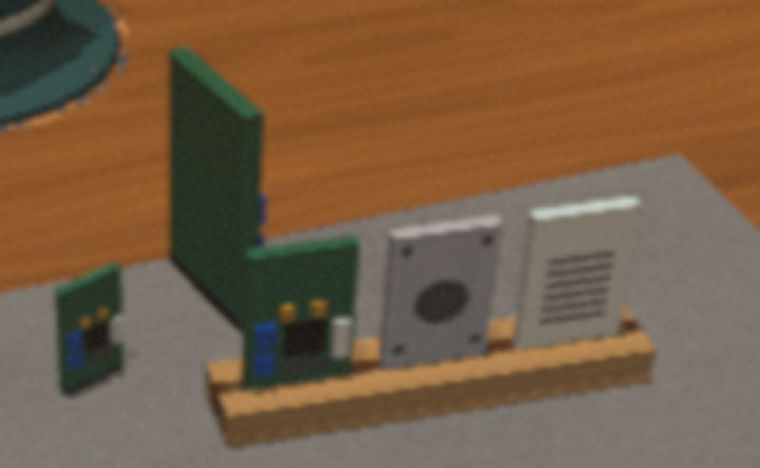

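View pics/top_crop.png

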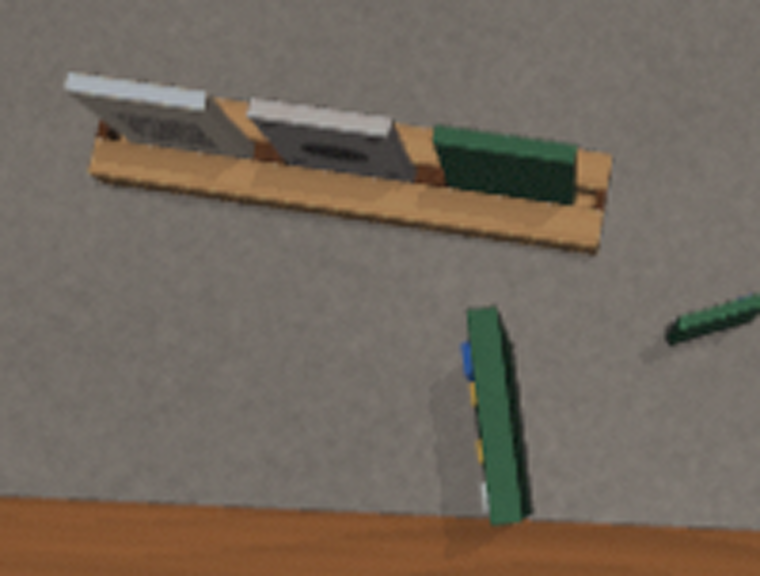

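```bash
python3 - <<'E'
from h import *
for n in ("scene","top"):
    z=np.load(n+"0.npz"); P=cloud(n,z['d']).astype(np.float32); hsv=cv2.cvtColor(z['p'],cv2.COLOR_RGB2HSV); 
    # in-rack board top
    def rect(m,t):
        q=P[m][:,:2]; (c,s,a)=cv2.minAreaRect(np.ascontiguousarray(q*1000)); print(n,t,len(q),np.round(c,1),np.round(s,1),a, P[m][:,2].mean())
    box=(P[...,0]>.49)&(P[...,0]<.62)&(P[...,1]>0)&(P[...,1]<.35)
    rect(box&(P[...,2]>.134)&(P[...,2]<.144)&(P[...,1]<.125),"boardtop")
    rect(box&(P[...,2]>.134)&(P[...,2]<.144)&(P[...,1]>.125)&(P[...,1]<.22),"mid top")
    rect(box&(P[...,2]>.134)&(P[...,2]<.144)&(P[...,1]>.22),"far top")
    rect(box&(P[...,2]>.026)&(P[...,2]<.034),"rack")
    # rest
    m=(cv2.inRange(hsv,(100,100,30),(125,255,255))>0)&(abs(P[...,1]+.19)<.07)&(abs(P[...,0]-.6)<.06)&(P[...,2]>.028)
    q=P[m]; 
    for _ in range(4):
        c=q.mean(0); u,s,vt=np.linalg.svd(q-c,full_matrices=False); nn=vt[2]*np.sign(vt[2][0]); q=q[abs((q-c)@nn)<.003]
    yy=np.cross([0,0,1],nn); yy/=np.linalg.norm(yy); zz=np.cross(nn,yy)
    print("rest n",nn,"tilt",np.degrees(np.arcsin(nn[2])),"yaw",np.degrees(np.arctan2(yy[1],yy[0]))-90,"c",c,len(q))
    a=(q-c)@yy;b=(q-c)@zz; print("y ext",np.percentile(a,[0,1,99,100]),"z ext",np.percentile(b,[0,1,99,100]))
    for f in (.01,.02,.03): 
        k=abs(b-(b.min()+f))<.004; print(a[k].min(),a[k].max())
    for f in (0,):
        y0=(np.percentile(a,.5)+np.percentile(a,99.5))/2
        t=(.03-c[2])/zz[2]; print("seat",c+yy*y0+zz*t, "top z",c[2]+zz[2]*b.max())
    m=(abs(P[...,1]+.19)<.09)&(abs(P[...,0]-.6)<.08)&(P[...,2]>.026)&(P[...,2]<.034)&(hsv[...,2]<60)
    if m.sum()>5: rect(m,"ledge")
E
python3 - <<'E'
import cv2
a=cv2.imread('pics/scene0.png')[230:320,150:240]; b=cv2.imread('pics/top0.png')[160:250,350:440]
cv2.imwrite('pics/rest.png',cv2.hconcat([cv2.resize(x,(400,400),interpolation=cv2.INTER_CUBIC) for x in(a,b)]))
E
```

```text
scene boardtop 113 [539.2  81.8] [70.3 15.8] 85.8497314453125 0.13741641
scene mid top 111 [548.7 171.5] [69.8 16. ] 84.16565704345703 0.13740589
scene far top 103 [558.4 263. ] [69.5 15.2] 84.90328216552734 0.13759124
scene rack 1168 [548.9 172.3] [287.5  62. ] 83.70320129394531 0.029886702
rest n [0.8987218  0.13949208 0.4157416 ] tilt 24.566025 yaw 8.822573751483688 c [ 0.5989615  -0.19232616  0.06441779] 1152
y ext [-0.04290596 -0.04189629  0.04384731  0.04518201] z ext [-0.0386026  -0.03754675  0.0368006   0.03769138]
-0.042132933117762124 0.04432211861166395
-0.042466409989538045 0.04478739535177648
-0.042687949032748106 0.045031963485568934
seat [ 0.61434462 -0.18885833  0.03      ] top z 0.0986974560417992
scene ledge 117 [ 626.1 -186.4] [30.1 99.4] 6.984398365020752 0.031638913
top boardtop 213 [538.   80.2] [69.4 10.6] 83.82027435302734 0.13717666
top mid top 212 [548.  170.9] [70.  10.5] 83.3311538696289 0.13726644
top far top 200 [557.6 260.8] [68.7 10.2] 84.07411193847656 0.13709083
top rack 1842 [547.9 170.9] [286.1  56.4] 83.91064453125 0.029359542
rest n [0.8822793  0.14397414 0.44816816] tilt 26.626213 yaw 9.268081805862593 c [ 0.59449685 -0.18787509  0.07348312] 392
y ext [-0.04660077 -0.04390712  0.04108047  0.04156413] z ext [-0.04690717 -0.04572831  0.02851365  0.0290274 ]
-0.04474615370967101 0.04097190900843444
-0.042231919094409584 0.04071212420278967
-0.04153539516666287 0.041210883652516996
seat [ 0.61629021 -0.18606982  0.03      ] top z 0.09943213783251777
top ledge 275 [ 627.5 -186.3] [33.1 99.7] 13.967065811157227 0.031571455
```

View pics/rest.png

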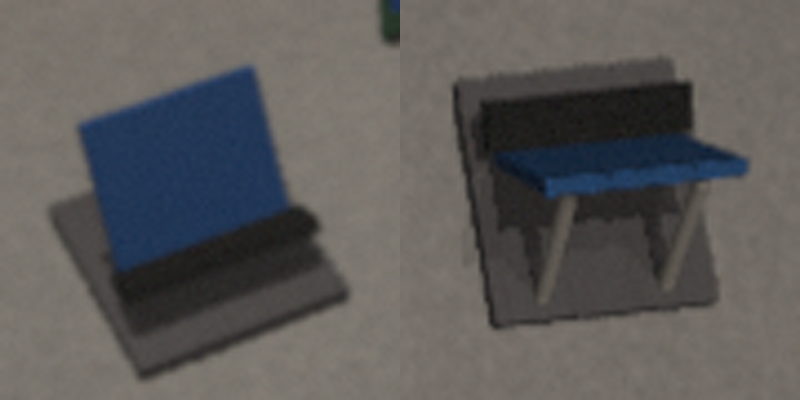

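Candidates for the control board: the large one at scene (277,180) with its top at 184 mm, the small one at scene (243,222) with its top at 92 mm, and the one in the rack at scene (300,213) / top (263,215). The crop shows the rack one has green with chips facing out and its top at 138 mm (8 + 130), so it is the middle size and the target. The rest sits at scene (195,275) / top (395,195).

```bash
cat >> h.py <<'E'
def go(pos,M):
    s=r.get_state(); C=R.from_rotvec(s['orientation']).as_matrix()
    print('t',round(s['time_s'],2),'pos',s['tool_pos'].round(4),'gap',round(s['finger_gap']*85.4,1),'F',s['contact_force'].round(1))
    print('linear',(C.T@(np.asarray(pos)-s['tool_pos'])*1000).round(1).tolist(),'dr',R.from_matrix(C.T@M).as_rotvec().round(4).tolist())
def down(yawdeg):  # tool z down, tool y along horizontal dir yaw
    a=np.radians(yawdeg); y=np.array([np.cos(a),np.sin(a),0]); z=np.array([0,0,-1.]); return np.stack([np.cross(y,z),y,z],1)
BX=np.array([.5385,.081]); YB=-6.2
E
python3 - <<'E'
from h import *
go([*BX,.25],down(YB))
E
```

```text
t 0.1 pos [ 0.2761 -0.5604  0.2189] gap 85.3 F [ 0.4 -0.6 -0.7]
linear [518.9, -459.3, -30.6] dr [-0.001, -0.0005, -1.0047]
```

```bash
python3 -m creep '{"linear":[[40,-35,-30],[80,-71,-31],[125,-111,-31],[170,-150,-31],[215,-190,-31],[260,-230,-31],[305,-270,-31],[350,-310,-31],[395,-350,-31],[440,-389,-31],[480,-425,-31],[519,-459,-31]],"dr":[[0,0,-0.09],[0,0,-0.18],[0,0,-0.27],[0,0,-0.36],[0,0,-0.45],[0,0,-0.54],[0,0,-0.63],[0,0,-0.72],[0,0,-0.81],[0,0,-0.9],[0,0,-0.96],[0,0,-1.005]],"jaw":[45,45,45,45,45,45,45,45,45,45,45,45]}' 40; python3 - <<'E'
from h import *
go([*BX,.25],down(YB)); go([*BX,.111],down(YB))
E
```

```text
time_s: 1.6
tool_pos: [0.5391, 0.0824, 0.2503]
orientation: [-2.335, -2.1, -0.0]
contact_force: [0.1, -0.8, 0.9]
finger_gap: 0.525
t 1.6 pos [0.5391 0.0824 0.2503] gap 44.8 F [ 0.1 -0.8  0.9]
linear [-1.5, -0.5, 0.3] dr [-0.0008, -0.0008, 0.0019]
t 1.6 pos [0.5391 0.0824 0.2503] gap 44.8 F [ 0.1 -0.8  0.9]
linear [-1.6, -0.4, 139.3] dr [-0.0008, -0.0008, 0.0019]
```

```bash
python3 -m creep '{"linear":[[-1,0,25],[-1.5,-0.5,50],[-1.5,-0.5,75],[-1.5,-0.5,95],[-1.5,-0.5,112],[-1.5,-0.5,125],[-1.5,-0.5,134],[-1.5,-0.5,139],[-1.5,-0.5,139],[-1.5,-0.5,139]],"dr":[[0,0,0],[0,0,0.002],[0,0,0.002],[0,0,0.002],[0,0,0.002],[0,0,0.002],[0,0,0.002],[0,0,0.002],[0,0,0.002],[0,0,0.002]],"jaw":[45,45,45,45,45,45,45,45,45,45]}'; python3 - <<'E'
from h import *
go([*BX,.111],down(YB))
a=r.camera("scene")[0][130:260,220:400];b=r.camera("top")[0][140:300,180:340]
cv2.imwrite("pics/g1.png",np.hstack([cv2.resize(x,(400,500),interpolation=cv2.INTER_CUBIC) for x in (a,b)])[:,:,::-1])
E
```

```text
time_s: 2.85
tool_pos: [0.5386, 0.0812, 0.1117]
orientation: [-2.338, -2.098, -0.001]
contact_force: [-0.6, 0.1, -0.2]
finger_gap: 0.527
t 2.85 pos [0.5386 0.0812 0.1117] gap 45.0 F [-0.6  0.1 -0.2]
linear [-0.2, -0.1, 0.7] dr [-0.0001, -0.0009, -0.0001]
```

View pics/g1.png

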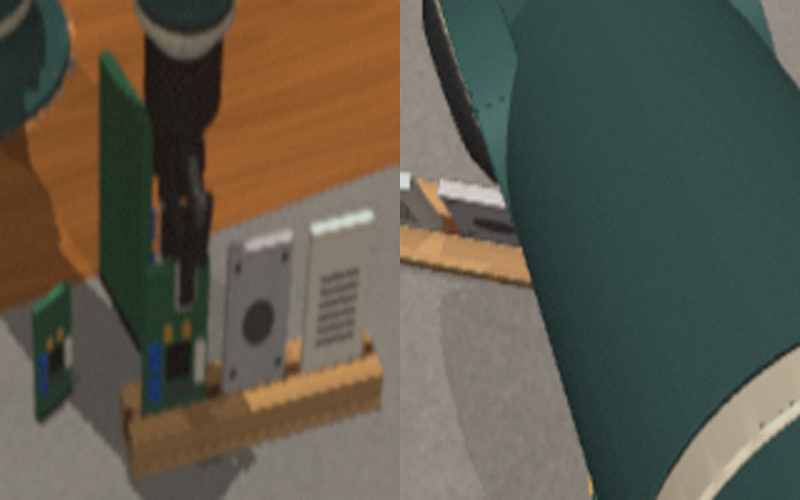

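The front finger is over the board's bare upper band, at crop (185,285), just above the yellow chips. Closing now.

```bash
python3 -m creep '{"linear":[[0,0,0],[0,0,0],[0,0,0],[0,0,0],[0,0,0],[0,0,0],[0,0,0],[0,0,0]],"dr":[[0,0,0],[0,0,0],[0,0,0],[0,0,0],[0,0,0],[0,0,0],[0,0,0],[0,0,0]],"jaw":[30,20,10,4,4,4,4,4]}' 50; python3 - <<'E'
from h import *
go([*BX,.111],down(YB))
E
```

```text
time_s: 3.95
tool_pos: [0.5387, 0.0812, 0.1118]
orientation: [-2.338, -2.098, -0.001]
contact_force: [-0.4, -0.8, 5.5]
finger_gap: 0.098
t 3.95 pos [0.5387 0.0812 0.1118] gap 8.4 F [-0.4 -0.8  5.5]
linear [-0.2, -0.2, 0.8] dr [0.0002, -0.001, -0.0001]
```

```bash
python3 -m creep '{"linear":[[0,0,-4],[0,0,-10],[0,0,-18],[0,0,-28],[0,0,-40],[0,0,-54],[0,0,-69],[0,0,-84],[0,0,-97],[0,0,-106],[0,0,-110],[0,0,-110]],"dr":[[0,0,0],[0,0,0],[0,0,0],[0,0,0],[0,0,0],[0,0,0],[0,0,0],[0,0,0],[0,0,0],[0,0,0],[0,0,0],[0,0,0]],"jaw":[4,4,4,4,4,4,4,4,4,4,4,4]}'; python3 - <<'E'
from h import *
go([*BX,.111],down(YB))
p,d=r.camera("scene"); np.savez("s2.npz",p=p,d=d)
cv2.imwrite("pics/g2.png",cv2.resize(p[80:270,200:420],(770,590),interpolation=cv2.INTER_CUBIC)[:,:,::-1])
E
```

```text
time_s: 5.45
tool_pos: [0.5387, 0.0811, 0.2218]
orientation: [-2.338, -2.098, -0.001]
contact_force: [0.4, 0.6, -1.6]
finger_gap: 0.098
t 5.45 pos [0.5387 0.0811 0.2218] gap 8.4 F [ 0.4  0.6 -1.6]
linear [-0.2, -0.2, 110.8] dr [0.0001, -0.0009, -0.0001]
```

View pics/g2.png

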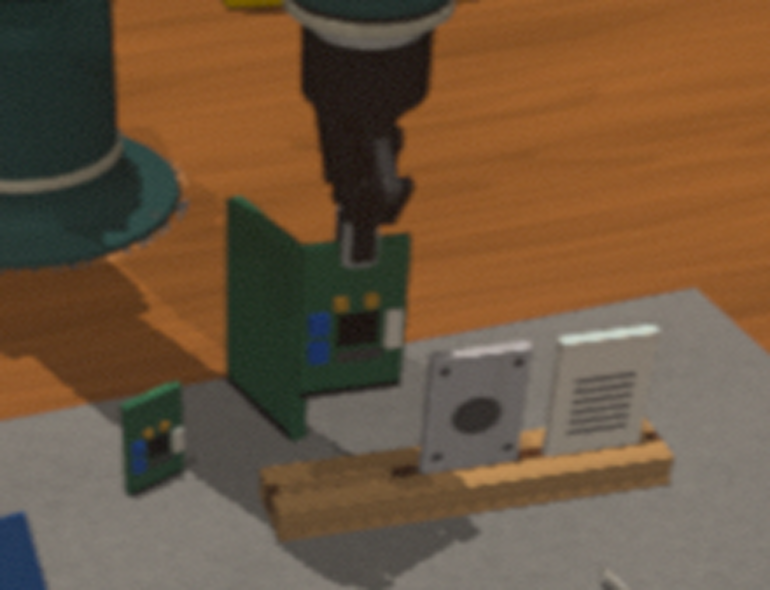

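The board hangs clear and square in the jaws, from crop (350,240) to (350,390); both neighbours are standing. Next I measure its pose in the hand.

```bash
cat > hand.py <<'E'
from h import *
def meas(p,d,box):
    s=r.get_state(); C=R.from_rotvec(s['orientation']).as_matrix()
    P=cloud("scene",d); hsv=cv2.cvtColor(p,cv2.COLOR_RGB2HSV)
    T=(P-s['tool_pos'])@C  # tool frame
    m=(d>0)&(abs(T[...,1])<.03)&(abs(T[...,0])<.06)&(T[...,2]>-.04)&(T[...,2]<.16)
    g=m&(cv2.inRange(hsv,(55,60,15),(95,255,140))>0)
    q=T[g]
    k=(abs(q[:,2]+0)<.3)
    f=q[(q[:,2]<.012)|(q[:,2]>.0)]
    # plane from bare green pts
    c=np.median(f,0); 
    for _ in range(6):
        A=np.c_[f[:,0],f[:,2],np.ones(len(f))]; co,*_=np.linalg.lstsq(A,f[:,1],rcond=None); e=f[:,1]-A@co; f=f[abs(e)<max(.002,1.5*np.std(e)) ]
    print(len(q),len(f),'plane y=%.3f x + %.3f z + %.4f'%tuple(co))
    b=q
    print('x ext',np.percentile(b[:,0],[1,99]).round(4),'z ext',np.percentile(b[:,2],[1,99]).round(4),'y',np.percentile(b[:,1],[2,50,98]).round(4))
    cnt=np.ascontiguousarray((f[:,[0,2]]*1000).astype(np.float32)); print(cv2.minAreaRect(cnt))
if __name__=="__main__":
    z=np.load("s2.npz"); meas(z['p'],z['d'],None)
E
python3 hand.py
```

```text
748 490 plane y=0.005 x + -0.007 z + 0.0053
x ext [-0.0351  0.0305] z ext [-0.0268  0.0951] y [-0.0004  0.005   0.0087]
((-2.3453502655029297, 34.97212219238281), (124.69420623779297, 66.92879486083984), 89.41285705566406)
```

```bash
cat >> h.py <<'E'
def seatM():
    a=np.radians(9.0);t=np.radians(25)
    sy=np.array([-np.sin(a),np.cos(a),0]); h=np.array([np.cos(a),np.sin(a),0]); up=np.array([0,0,1.])
    sx=h*np.cos(t)+up*np.sin(t); sz=-h*np.sin(t)+up*np.cos(t); return np.stack([sx,sy,sz],1)
SO=np.array([.615,-.1877,.030])
def place(dx,dy,dz):  # board-centre offset from ideal, m
    S=seatM(); M=np.stack([S[:,1],S[:,0],-S[:,2]],1)
    return SO+S@np.array([.005+dx,.001+dy,.065+.0388+dz]),M
E
python3 - <<'E'
from h import *
p,M=place(.012,0,.06); print(p); go(p,M)
E
```

```text
[ 0.56168851 -0.19513125  0.18563773]
t 5.5 pos [0.5386 0.081  0.2216] gap 8.4 F [ 0.5  0.1 -1.7]
linear [-272.1, 52.9, 35.7] dr [-0.4339, 0.057, -0.2613]
```

```bash
python3 -m creep '{"linear":[[-10,2,-10],[-32,6,-20],[-62,12,-20],[-95,18,-20],[-128,25,-15],[-161,31,-8],[-194,38,2],[-224,43,14],[-248,48,25],[-264,51,32],[-272,53,36],[-272,53,36]],"dr":[[0,0,0],[-0.03,0.004,-0.018],[-0.075,0.01,-0.045],[-0.13,0.017,-0.078],[-0.185,0.024,-0.11],[-0.24,0.031,-0.145],[-0.295,0.039,-0.178],[-0.345,0.045,-0.208],[-0.385,0.05,-0.232],[-0.415,0.055,-0.25],[-0.434,0.057,-0.261],[-0.434,0.057,-0.261]],"jaw":[4,4,4,4,4,4,4,4,4,4,4,4]}'; python3 - <<'E'
from h import *
for a in [(.012,0,.06),(.006,0,.02)]: go(*place(*a))
from hand import meas
p,d=r.camera("scene"); np.savez("s3.npz",p=p,d=d); meas(p,d,None)
t=r.camera("top")[0]
cv2.imwrite("pics/g3.png",np.hstack([cv2.resize(x,(400,500),interpolation=cv2.INTER_CUBIC) for x in (p[180:330,120:240],t[140:290,330:450])])[:,:,::-1])
E
```

```text
time_s: 7.0
tool_pos: [0.5612, -0.1965, 0.1851]
orientation: [1.834, 2.142, 0.475]
contact_force: [-0.9, 0.5, -0.9]
finger_gap: 0.1
t 7.0 pos [ 0.5612 -0.1965  0.1851] gap 8.6 F [-0.9  0.5 -0.9]
linear [1.2, 0.9, -0.2] dr [-0.0007, 0.0006, -0.0023]
t 7.0 pos [ 0.5612 -0.1965  0.1851] gap 8.6 F [-0.9  0.5 -0.9]
linear [1.3, -5.1, 39.8] dr [-0.0007, 0.0006, -0.0023]
1275 866 plane y=-0.008 x + -0.008 z + 0.0042
x ext [-0.0355  0.0318] z ext [-0.0252  0.0977] y [-0.0004  0.0039  0.008 ]
((-1.939840316772461, 37.35382080078125), (128.49635314941406, 70.03559112548828), 88.40372467041016)
```

View pics/g3.png

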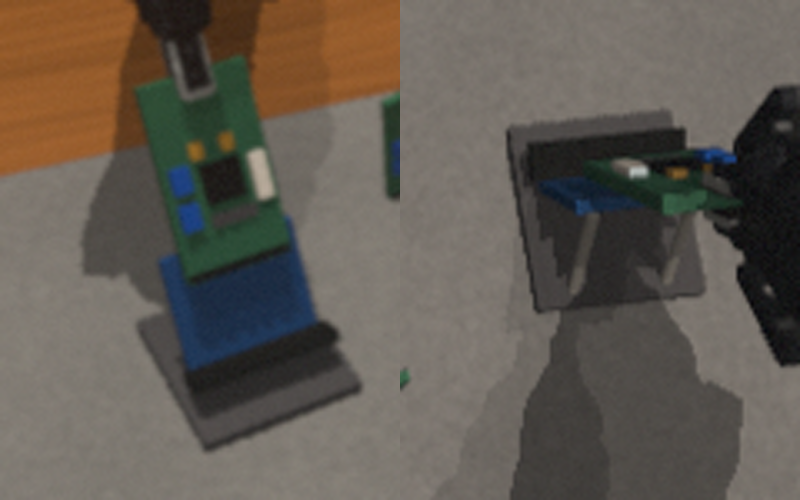

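The board is parallel to the slope, centred above it, chips outward (left crop, lower edge near (240,265), ledge near (260,355)). Lowering now.

```bash
python3 -m creep '{"linear":[[0,0,5],[1,0,12],[1.5,0,20],[1.5,-1,28],[1.5,-2,36],[1.5,-3,43],[1.5,-3,49],[1.5,-3,53],[1.5,-3,55],[1.5,-3,55],[1.5,-3,55]],"dr":[[0,0,0],[0,0,0],[0,0,-0.002],[0,0,-0.002],[0,0,-0.002],[0,0,-0.002],[0,0,-0.002],[0,0,-0.002],[0,0,-0.002],[0,0,-0.002],[0,0,-0.002]],"jaw":[4,4,4,4,4,4,4,4,4,4,4]}'; python3 - <<'E'
from h import *
go(*place(0,0,0))
from hand import meas
p,d=r.camera("scene"); np.savez("s4.npz",p=p,d=d); meas(p,d,None)
t=r.camera("top")[0]
cv2.imwrite("pics/g4.png",np.hstack([cv2.resize(x,(400,500),interpolation=cv2.INTER_CUBIC) for x in (p[180:330,120:240],t[140:290,330:450])])[:,:,::-1])
E
```

```text
time_s: 8.48
tool_pos: [0.5819, -0.1905, 0.1347]
orientation: [1.83, 2.145, 0.474]
contact_force: [-0.5, -0.6, -1.8]
finger_gap: 0.1
t 8.47 pos [ 0.5819 -0.1905  0.1347] gap 8.5 F [-0.5 -0.6 -1.8]
linear [-1.4, -9.2, 5.1] dr [-0.0001, 0.0005, 0.0014]
1252 814 plane y=0.003 x + -0.006 z + 0.0049
x ext [-0.0348  0.034 ] z ext [-0.0258  0.0972] y [-0.0008  0.0046  0.0089]
((-0.2913322448730469, 37.68187713623047), (128.31265258789062, 70.09507751464844), 89.55220794677734)
```

View pics/g4.png

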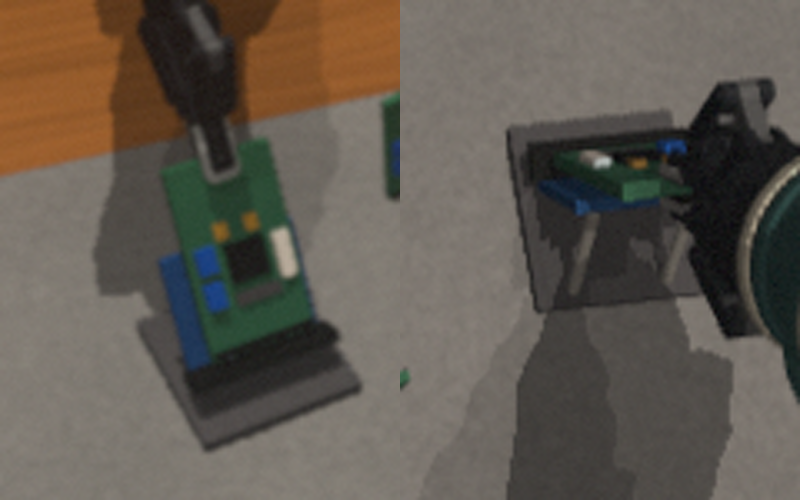

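```bash
python3 -m creep '{"linear":[[-0.5,-1.5,0.5],[-1,-3,1],[-1,-4.5,1.5],[-1,-6,2],[-1,-7,2],[-1,-7,2]],"dr":[[0,0,0],[0,0,0],[0,0,0],[0,0,0],[0,0,0],[0,0,0]],"jaw":[4,4,4,4,4,4]}'; python3 - <<'E'
from h import *
go(*place(0,0,0)); S=seatM(); print('F seat',r.get_state()['contact_force']@S)
E
```

```text
time_s: 9.32
tool_pos: [0.5765, -0.1924, 0.1299]
orientation: [1.83, 2.145, 0.474]
contact_force: [-0.3, -0.5, -0.7]
finger_gap: 0.098
t 9.32 pos [ 0.5765 -0.1924  0.1299] gap 8.4 F [-0.3 -0.5 -0.7]
linear [-0.3, -2.1, 3.1] dr [-0.0001, 0.0006, 0.0014]
F seat [-0.66081837 -0.43346193 -0.45014407]
```

```bash
python3 -m creep '{"linear":[[0,-0.7,0],[0,-1.4,0],[0,-2,0],[0,-2,0]],"dr":[[0,0,0],[0,0,0],[0,0,0],[0,0,0]],"jaw":[4,4,4,4]}'; python3 - <<'E'
from h import *
go(*place(0,0,0)); S=seatM(); print('F seat',r.get_state()['contact_force']@S, r.get_state()['moment']@S)
E
python3 -m creep '{"linear":[[0,0,0.8],[0,0,1.6],[0,0,2.2],[0,0,2.2]],"dr":[[0,0,0],[0,0,0],[0,0,0],[0,0,0]],"jaw":[4,4,4,4]}'; python3 - <<'E'
from h import *
go(*place(0,0,0)); S=seatM(); print('F seat',r.get_state()['contact_force']@S, r.get_state()['moment']@S)
E
```

```text
time_s: 9.82
tool_pos: [0.5748, -0.1928, 0.1291]
orientation: [1.83, 2.145, 0.474]
contact_force: [0.4, -0.1, -1.5]
finger_gap: 0.103
t 9.82 pos [ 0.5748 -0.1928  0.1291] gap 8.8 F [ 0.4 -0.1 -1.5]
linear [-0.3, -0.1, 3.2] dr [0.0, 0.0006, 0.0013]
F seat [-0.33744827 -0.19474831 -1.50973184] [0.05072068 0.54692788 0.01018121]
time_s: 10.32
tool_pos: [0.5757, -0.1925, 0.127]
orientation: [1.83, 2.145, 0.475]
contact_force: [0.2, 0.5, -1.8]
finger_gap: 0.101
t 10.32 pos [ 0.5757 -0.1925  0.127 ] gap 8.7 F [ 0.2  0.5 -1.8]
linear [-0.4, -0.1, 0.9] dr [-0.0, 0.0005, 0.0013]
F seat [-0.52444785  0.48909023 -1.76873276] [-0.04700531  0.43863388  0.03805077]
```

```bash
python3 -m creep '{"linear":[[0,0,0.5],[0,0,1],[0,0,1.5],[0,0,1.5]],"dr":[[0,0,0],[0,0,0],[0,0,0],[0,0,0]],"jaw":[4,4,4,4]}'; python3 - <<'E'
from h import *
go(*place(0,0,0)); S=seatM(); print('F seat',r.get_state()['contact_force']@S, r.get_state()['moment']@S)
E
python3 -m creep '{"linear":[[0,-0.5,0],[0,-1,0],[0,-1.5,0],[0,-1.5,0]],"dr":[[0,0,0],[0,0,0],[0,0,0],[0,0,0]],"jaw":[4,4,4,4]}'; python3 - <<'E'
from h import *
go(*place(0,0,0)); S=seatM(); print('F seat',r.get_state()['contact_force']@S, r.get_state()['moment']@S)
from hand import meas
p,d=r.camera("scene"); np.savez("s5.npz",p=p,d=d); meas(p,d,None)
cv2.imwrite("pics/g5.png",cv2.resize(p[180:330,100:260],(640,600),interpolation=cv2.INTER_CUBIC)[:,:,::-1])
E
```

```text
time_s: 10.82
tool_pos: [0.5767, -0.1926, 0.1267]
orientation: [1.828, 2.144, 0.474]
contact_force: [-11.9, 2.0, 19.1]
finger_gap: 0.104
t 10.82 pos [ 0.5767 -0.1926  0.1267] gap 8.8 F [-11.9   2.   19.1]
linear [-0.1, -0.9, 0.1] dr [0.0009, 0.0014, 0.0018]
F seat [-2.3520528   3.79587018 22.14633693] [0.81412452 0.87370724 0.00822944]
time_s: 11.32
tool_pos: [0.5757, -0.193, 0.1263]
orientation: [1.828, 2.143, 0.475]
contact_force: [1.3, -0.9, 2.1]
finger_gap: 0.1
t 11.32 pos [ 0.5757 -0.193   0.1263] gap 8.6 F [ 1.3 -0.9  2.1]
linear [0.1, 0.3, 0.2] dr [0.0015, 0.0018, 0.0017]
F seat [ 1.97659022 -1.13422305  1.44302741] [-0.12541424 -0.07926498 -0.01473452]
1244 827 plane y=-0.002 x + -0.003 z + 0.0050
x ext [-0.0347  0.0335] z ext [-0.0262  0.0968] y [-0.0011  0.0048  0.0094]
((0.191558837890625, 37.35735321044922), (127.94957733154297, 70.7359848022461), 89.8033447265625)
```

View pics/g5.png

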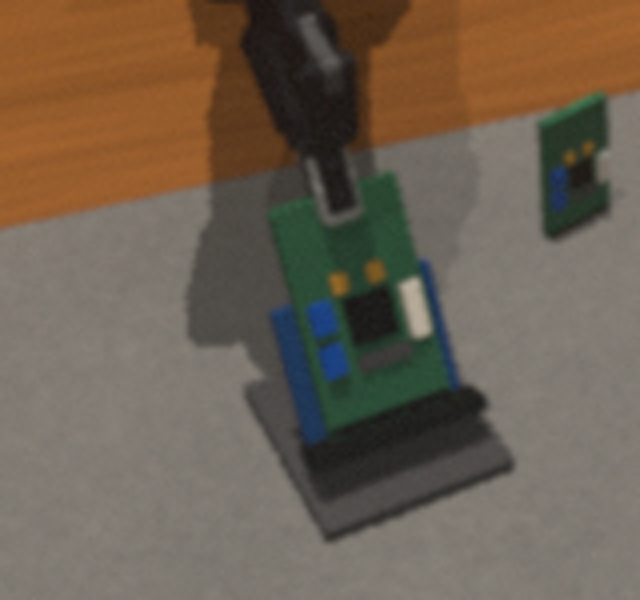

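```bash
python3 -m creep '{"linear":[[0,-0.5,0.2],[0,-1,0.3],[0,-1,0.3]],"dr":[[0,0,0],[0,0,0],[0,0,0]],"jaw":[4,4,4]}'; python3 - <<'E'
from h import *
go(*place(0,0,0)); S=seatM(); print('F seat',r.get_state()['contact_force']@S, r.get_state()['moment']@S)
E
```

```text
time_s: 11.75
tool_pos: [0.5757, -0.193, 0.1262]
orientation: [1.827, 2.143, 0.476]
contact_force: [0.8, 1.5, 9.2]
finger_gap: 0.099
t 11.75 pos [ 0.5757 -0.193   0.1262] gap 8.5 F [0.8 1.5 9.2]
linear [0.1, 0.3, 0.2] dr [0.0029, 0.0022, 0.0022]
F seat [4.83730301 1.3058432  7.92234837] [ 0.25563612 -0.56822164 -0.14952049]
```

Firm contact on both ledge and slope (about 8 N and 5 N). Releasing slowly.

```bash
python3 -m creep '{"linear":[[0,0.5,0],[0,0.5,0],[0,0.5,0],[0,0.5,0],[0,0.5,0],[0,0.5,0],[0,0.5,0],[0,0.5,0]],"dr":[[0,0,0],[0,0,0],[0,0,0],[0,0,0],[0,0,0],[0,0,0],[0,0,0],[0,0,0]],"jaw":[9,11,13,16,20,25,30,30]}' 20; python3 - <<'E'
from h import *
go(*place(0,0,0)); S=seatM(); print('F seat',r.get_state()['contact_force']@S, r.get_state()['moment']@S)
from hand import meas
p,d=r.camera("scene"); np.savez("s6.npz",p=p,d=d); meas(p,d,None)
cv2.imwrite("pics/g6.png",cv2.resize(p[180:330,100:260],(640,600),interpolation=cv2.INTER_CUBIC)[:,:,::-1])
E
```

```text
time_s: 12.75
tool_pos: [0.5761, -0.193, 0.1264]
orientation: [1.827, 2.143, 0.476]
contact_force: [-1.0, 0.3, -0.1]
finger_gap: 0.347
t 12.75 pos [ 0.5761 -0.193   0.1264] gap 29.7 F [-1.   0.3 -0.1]
linear [0.1, -0.2, 0.2] dr [0.0029, 0.0022, 0.0021]
F seat [-0.92488004  0.45456932  0.27358472] [-0.02668744  0.46295947  0.00205839]
1231 789 plane y=0.005 x + 0.001 z + 0.0044
x ext [-0.0347  0.0338] z ext [-0.0258  0.0973] y [-0.0019  0.0044  0.0089]
((-0.5485458374023438, 36.65781784057617), (127.69344329833984, 69.99760437011719), 89.45977783203125)
```

View pics/g6.png

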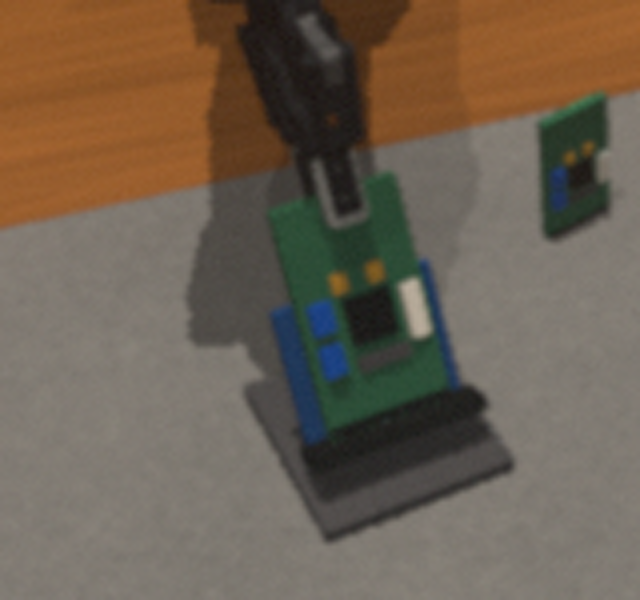

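The jaws are open and the board has not moved: its lower edge is on the ledge at (390,410) and it lies flat. Backing out along the tool axis.

```bash
python3 -m creep '{"linear":[[0,0,-3],[0,0,-9],[0,0,-18],[0,0,-30],[0,0,-45],[0,0,-62],[0,0,-80],[0,0,-98],[0,0,-112],[0,0,-120],[0,0,-120],[0,0,-120]],"dr":[[0,0,0],[0,0,0],[0,0,0],[0,0,0],[0,0,0],[0,0,0],[0,0,0],[0,0,0],[0,0,0],[0,0,0],[0,0,0],[0,0,0]],"jaw":[30,30,30,30,30,30,30,30,30,30,30,30]}'; python3 - <<'E'
from h import *
p,d=r.camera("scene"); S=seatM()
P=(cloud("scene",d)-SO)@S; hsv=cv2.cvtColor(p,cv2.COLOR_RGB2HSV)
m=(d>0)&(abs(P[...,1])<.06)&(abs(P[...,0])<.03)&(P[...,2]>-.01)&(P[...,2]<.15)&(cv2.inRange(hsv,(55,60,15),(95,255,140))>0)
q=P[m]; q=q[abs(q[:,0]-np.median(q[:,0]))<.003]
A=np.c_[q[:,1],q[:,2],np.ones(len(q))]; print(len(q),'front x=a y+b z+c',np.linalg.lstsq(A,q[:,0],rcond=None)[0],'median x',np.median(q[:,0]))
print(cv2.minAreaRect(np.ascontiguousarray(q[:,1:]*1000).astype(np.float32)))
W=cloud("scene",d)
for a,b in((.125,.22),(.22,.32)):
    k=(W[...,0]>.49)&(W[...,0]<.62)&(W[...,1]>a)&(W[...,1]<b)&(W[...,2]>.134)&(W[...,2]<.144)
    print(cv2.minAreaRect(np.ascontiguousarray(W[k][:,:2]*1000).astype(np.float32)))
s=r.get_state(); print(s['time_s'],s['tool_pos'],s['contact_force'])
t=r.camera("top")[0]
cv2.imwrite("pics/g7.png",np.hstack([cv2.resize(x,(400,500),interpolation=cv2.INTER_CUBIC) for x in (p[150:330,130:400],t[140:290,330:450])])[:,:,::-1])
E
```

```text
time_s: 14.3
tool_pos: [0.5256, -0.2005, 0.2346]
orientation: [1.827, 2.143, 0.476]
contact_force: [-0.6, -0.0, 0.3]
finger_gap: 0.35
1124 front x=a y+b z+c [0.0026227  0.00067258 0.00937814] median x 0.009388925941332098
((1.0762176513671875, 67.96653747558594), (126.22380828857422, 70.7419204711914), 89.85050201416016)
((548.4866943359375, 171.77362060546875), (69.62516021728516, 17.36896514892578), 84.46142578125)
((559.2637329101562, 261.64971923828125), (69.4439697265625, 16.856266021728516), 87.0585708618164)
14.35 [ 0.52560927 -0.20044323  0.23453369] [ 0.22499979 -0.44220456  0.42513329]
```

View pics/g7.png

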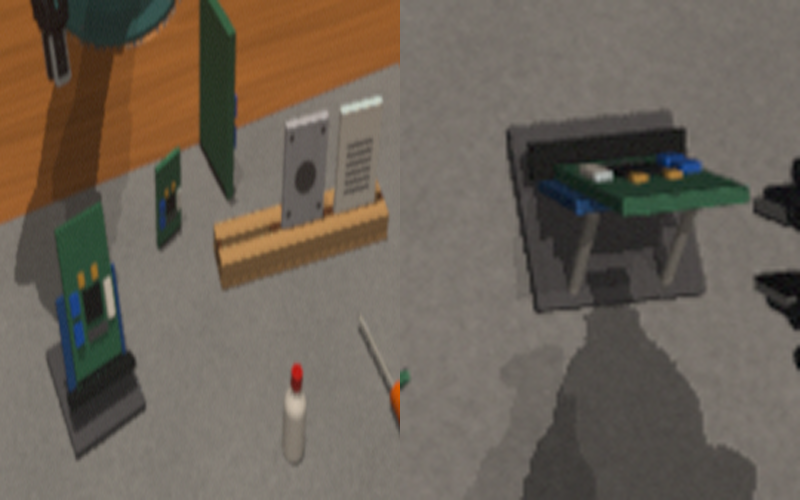

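The board leans flat on the slope and stands on the ledge. It is centred to about 1 mm with chips outward. The gripper is well clear, and both other plates are still in the rack.

```bash
python3 -c "
from bench import r
print(r.finish_job())"
```

```text
the job is handed in; nothing more can be done
None
```

The green control board (the middle-sized one, from the rack) is now on the blue rest, released and leaning flat against the slope with its chips facing outward. I handed the job in at about 14.4 s of the 38 s allowed.

- **Handling:** I gripped it on its bare upper band and lifted it straight out. I lowered it until the wrist force showed contact with both the ledge and the slope, then opened the jaws slowly. The wrist force read about 22 N at first touch on the ledge. The board did not visibly move on release.
- **Board, last check:** Its front face is 9.4 mm out from the slope, where 10 mm is expected. It is parallel to the slope and square to the rest to within about 0.3°, and about 1 mm off mid-width. Its centre is about 68 mm up the slope, where 65 mm is ideal and up to 75 mm is allowed. That figure probably reads high because the lower edge is dark and partly missed by the colour mask.
- **Other plates:** The white cover and the aluminium plate both stand in the rack, with their top edges within about 2 mm of where they started. The cover's angle read about 2° differently from the start. I put that down to depth noise, as the robot never came near it.
- **Robot:** The gripper is well clear and touching nothing.

No final check failed.

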